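Sort left-hand and right-hand brackets into their trays

TASK

Two brass lid brackets, mirror images of each other, lie on the bench between a blue and a red tray. Put the left-hand bracket (rib up and seen along its arm from the plain end towards the foot, the foot sticks out to the left) in the blue tray and the right-hand one in the red tray. Set each down flat on the tray's floor, rib up, any way round; do not drop them.

Things in the scene. Friction and masses are not known exactly. Their poses are not given: they have to be found in the camera images.
- left_bracket: Left-hand cast brass bracket. Base 5 mm thick: arm 72 x 14 mm along x; at its +x end a foot 18 mm wide reaches out to 36 mm from the arm's centre line, towards +y. On the arm a rib 8 mm thick (y), 40 long (x), 22 high, with an 8 mm thick round eye (20 mm diameter) at its middle, top 32 mm above the underside: grip there, across y. 70 g. Origin: underside, below the eye; z up. Starts flat, rib up, any yaw.
- right_bracket: Right-hand cast brass bracket. Base 5 mm thick: arm 72 x 14 mm along x; at its +x end a foot 18 mm wide reaches out to 36 mm from the arm's centre line, towards -y. On the arm a rib 8 mm thick (y), 40 long (x), 22 high, with an 8 mm thick round eye (20 mm diameter) at its middle, top 32 mm above the underside: grip there, across y. 70 g. Origin: underside, below the eye; z up. Starts flat, rib up, any yaw.
- blue_tray: Blue metal tray, open on top, empty, fixed: outside 138 (x) x 128 (y) mm, walls 4 mm thick, rim 22 mm and inner floor 9 mm above the bench. On its -x side a flat lip (90 wide, 30 deep, 9 mm high) bears a card with a small picture of the left-hand bracket. Origin: centre of the underside; z up.
- red_tray: Red metal tray, open on top, empty, fixed: outside 138 (x) x 128 (y) mm, walls 4 mm thick, rim 22 mm and inner floor 9 mm above the bench. On its -x side a flat lip (90 wide, 30 deep, 9 mm high) bears a card with a small picture of the right-hand bracket. Origin: centre of the underside; z up.

How it is judged:
At the end, for the whole second after the job is handed in: Left-hand bracket in the blue tray, right-hand one in the red: each at rest, origin inside the tray's walls, underside on the tray's floor (origin under 14 mm above the tray's underside), rib up within 10 degrees; place and yaw in the tray are free (x of left_bracket in the frame of blue_tray between -0.06 and 0.06 m and y of left_bracket in the frame of blue_tray between -0.055 and 0.055 m and z of left_bracket in the frame of blue_tray below 0.014 m and angle between each of left_bracket, right_bracket's own z axis and vertical below 0.17 rad and linear speed of each of left_bracket, right_bracket below 0.03 m/s and angular speed of each of left_bracket, right_bracket below 0.3 rad/s and x of right_bracket in the frame of red_tray between -0.06 and 0.06 m and y of right_bracket in the frame of red_tray between -0.055 and 0.055 m and z of right_bracket in the frame of red_tray below 0.014 m); the robot touches nothing.
It fails at once if the left-hand bracket is dropped (falls free, more than 30 mm above the bench) (height (world z) of left_bracket above 0.03 m and contact force between left_bracket and anything else below 0.005 N).
It fails at once if the right-hand bracket is dropped (falls free, more than 30 mm above the bench) (height (world z) of right_bracket above 0.03 m and contact force between right_bracket and anything else below 0.005 N).
It also fails if it takes over 54 s, if anything falls off the work surface, if the arm or the gripper's body presses on something with over 40 N, if the wrist force passes 120 N, or if a joint passes its speed limit or range.

ROBOT

A 6-joint arm with a two-finger parallel gripper is mounted at the origin on a cart in front of the work surface, level with it; the furniture and walls round the work are solid. World frame = base frame: x ahead of the robot, y to its left, z up, the work surface at z = 0. Lengths are in m, angles in rad, forces in N, time in s.
With the tool pointing down it reaches from about 0.35 to 0.85 m from the base axis. Payload 8.1 kg.
Tool frame: the origin (TCP) lies on the centre line of the jaws, within the pads' length; the fingertips stand 17 mm ahead of it and the grasp point (between the pads) lies 2 mm behind it; x points along the fingers, z is the direction in which the jaws open and shut, and the axes are right-handed (so a half turn about x gives the same grasp; the last joint's range is limited). The gripper opens to 93 mm and grips with 3 to 60 N. Pads are 15 mm wide; open, the fingers measure 128 mm over their backs; the gripper's body (75 mm by 188 mm) begins 65 mm behind the grasp point.
Start: joints at [1.151, 0.13, 1.488, -0, 1.523, -0.085], TCP at [0.197, 0.567, 0.236] pointing down, gripper open.
Joint ranges: [-2.96, 2.96], [-0.89, 2.26], [0.02, 2.5], [-1.34, 4.48], [0, 2.73], [-2.66, 2.66]. Speed limits (rad/s): [2.39, 2.39, 2.79, 3.14, 3.14, 3.14].

INTERFACE

Orientations are given as a rotation vector (axis times angle).
In Python, from plant import telemetry, optics, workorder gives the robot as it stands.
- The arm moves only by the shell command python3 -m inch 'ROWS' [FORCE]. ROWS is JSON, a list that holds one entry, the list of rows, each a list of 7 numbers: the shift along the tool's x, y, z in m, then the turn, a rotation vector about the tool's x, y, z in rad, then the opening, from 0 (shut) to 1 (fully open). In form: [[[tx, ty, tz, ax, ay, az, grip], ...]]. A call has 1 to 20 rows; each row shifts and turns the pose as measured when the row begins, along the tool's axes as they then stand; what a row does not reach is not made up. A row lasts 1/10 s, in which the tool goes at most 50 mm and 8.59 degrees, less where a joint would pass 70% of its speed; a pose out of reach is approached as far as the arm can. A call is refused whole if a number of a shift passes 0.05 or a number of a turn 0.15, either way. A call with a gripper value outside its range is refused whole. The fingers move at their own pace and stop on an object; FORCE is the grip in N (left out, the last holds). Time passes only in rows, so rows that do not move let the fingers close. It gives the time, the measured TCP pose, the force and the opening at its end, in the units of the state.
- telemetry.read_state(): the state, without advancing time (a new reading comes with each control period).
- optics.read_camera(name): name is "scene" or "top" or "wrist"; returns a dict with "frame" (400x640x3 uint8, blue, green, red), "fx", "fy", "cx", "cy" (pixels), "D" ([k1, k2, p1, p2, k3] as OpenCV has them; the pictures are not rectified), "rvec" (rotation vector, rad) and "tvec" (3), from world to camera coordinates, as OpenCV has them. Camera axes: x right, y down, z forward; pixel columns grow to the right and rows downward; lengths in m; the calibration is good to about 2 mm. A picture is of the moment at which its call begins. There is no depth.
- workorder.close_job(): hands the job in, once; it reports no verdict.
The state is a dict: "t": time; "q": joint angles; "dq": joint speeds; "joint_torque": joint torques, N m; "tool_pos": TCP position; "orientation": TCP orientation; "force": force on the tool from outside, world axes, zero at the start; "wrist_torque": the same for the moment, N m; "opening": finger opening in m.
Only numpy, scipy, OpenCV 4.12 (cv2) and the standard library are available. Lean on these libraries where they do the work, as an engineer would, in place of code of your own. Each camera call takes 0.05 s, during which the arm holds its last target. There are 200 camera calls.

## Working session

There is one attempt and no reset: what is moved stays moved. The work goes in short steps, Python scripts to look and compute and a shell command to move; the robot and the scene stay as the last step left them, time stands still between calls to the robot, and variables do not carry over. Pictures are saved under pics/ and viewed, on a budget of 10 in all, crops included, one or two more only if the job needs it, and the job is handed in when it is done.

```bash
mkdir -p pics
cat > h.py <<'E'
import numpy as np,cv2
from scipy.spatial.transform import Rotation as R
from plant import telemetry,optics,workorder
def grab(n):
    c=optics.read_camera(n); np.savez('pics/%s.npz'%n,**{k:np.array(v) for k,v in c.items()}); return c
def load(n): return np.load('pics/%s.npz'%n)
def K(c): return np.array([[c['fx'],0,c['cx']],[0,c['fy'],c['cy']],[0,0,1]],float)
def px2w(c,uv,z):
    uv=np.array(uv,float).reshape(-1,1,2)
    n=cv2.undistortPoints(uv,K(c),np.array(c['D'],float)).reshape(-1,2)
    Rm=cv2.Rodrigues(np.array(c['rvec'],float))[0];t=np.array(c['tvec'],float).ravel()
    o=-Rm.T@t; d=np.c_[n,np.ones(len(n))]@Rm
    z=np.broadcast_to(z,len(n))
    return o+d*((z-o[2])/d[:,2])[:,None]
def w2px(c,P): return cv2.projectPoints(np.array(P,float).reshape(-1,1,3),np.array(c['rvec'],float),np.array(c['tvec'],float),K(c),np.array(c['D'],float))[0].reshape(-1,2)
E
python3 - <<'E'
from h import *
for n in('top','scene'):
    c=grab(n); cv2.imwrite('pics/%s0.png'%n,c['frame'])
s=telemetry.read_state();print({k:np.round(v,3).tolist() for k,v in s.items()})
print(R.from_rotvec(s['orientation']).as_matrix().round(3))
E
```

```text
{'t': 0.1, 'q': [1.151, 0.131, 1.489, -0.0, 1.523, -0.085], 'dq': [0.0, -0.001, -0.003, 0.0, 0.001, -0.0], 'joint_torque': [0.001, -56.134, -49.31, 0.077, 0.029, 0.0], 'tool_pos': [0.197, 0.566, 0.235], 'orientation': [-0.96, 1.351, 0.959], 'force': [-0.292, -0.059, -0.292], 'wrist_torque': [0.053, -0.029, 0.031], 'opening': 0.093}
[[-0.001 -0.944  0.329]
 [-0.001  0.329  0.944]
 [-1.     0.    -0.002]]
```

View pics/top0.png

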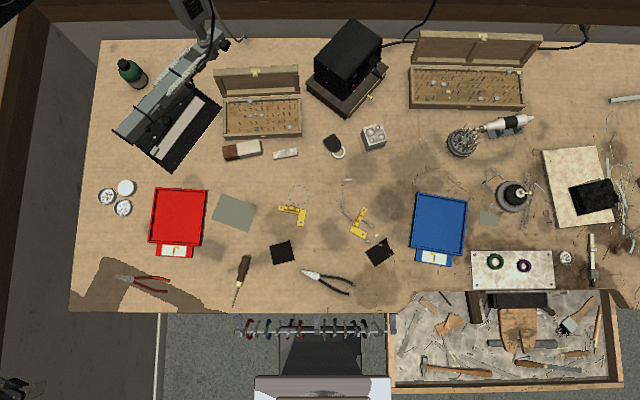

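The top picture shows the red tray at about (178,216), the blue tray at about (438,224), and the brackets at about (295,213) and (360,222). Next I'll enlarge the bracket region.

Run:
```python
from h import *
c=load('top'); f=c['frame'][190:250,270:380]
cv2.imwrite('pics/top1.png',cv2.resize(f,None,fx=7,fy=7,interpolation=cv2.INTER_CUBIC))
print(px2w(c,[[178,216],[438,224],[295,213],[360,222],[310,320],[180,250],[435,257]],[0.02,0.02,.005,.005,0,.009,.009]).round(3))
print(px2w(c,[[156,187],[208,190],[199,246],[148,241]],.022).round(3))
print(px2w(c,[[416,192],[468,199],[461,256],[409,248]],.022).round(3))
```

```text
[[ 0.527  0.357  0.02 ]
 [ 0.508 -0.282  0.02 ]
 [ 0.537  0.069  0.005]
 [ 0.515 -0.092  0.005]
 [ 0.28   0.031  0.   ]
 [ 0.445  0.35   0.009]
 [ 0.428 -0.274  0.009]]
[[0.6   0.416 0.022]
 [0.592 0.285 0.022]
 [0.453 0.3   0.022]
 [0.465 0.425 0.022]]
[[ 0.588 -0.231  0.022]
 [ 0.57  -0.36   0.022]
 [ 0.43  -0.333  0.022]
 [ 0.449 -0.207  0.022]]
```

View pics/top1.png

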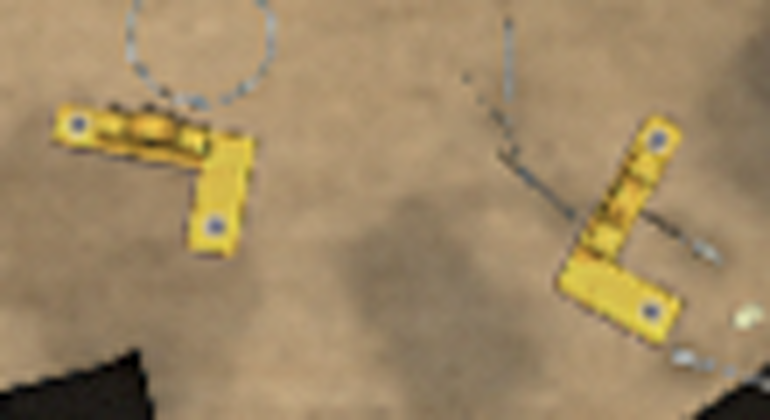

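The enlarged crop settles which is which. The left-image bracket (plain end (78,124), foot at (215,225)) heads right with its foot to its right, so it is right-handed and goes to red. The other (plain end (655,140), foot (650,312)) heads down-left with its foot to its left, so it is left-handed and goes to blue. Next I'll fit both poses.

```bash
cat >> h.py <<'E'
from scipy.optimize import least_squares
def model(s): # corners at z=5mm: plain end far side(from foot), plain end foot side, elbow outer, foot end outer, foot end inner
    return np.array([[-36,-7*s],[-36,7*s],[36,-7*s],[36,36*s],[18,36*s]])/1000
def fit(c,px,s,g,z=.005):
    W=px2w(c,px,z)[:,:2]; m=model(s)
    f=lambda p:((m@np.array([[np.cos(p[2]),np.sin(p[2])],[-np.sin(p[2]),np.cos(p[2])]])+p[:2])-W).ravel()
    r=least_squares(f,g); return r.x,(r.fun.reshape(-1,2)*1000).round(1)
E
python3 - <<'E'
from h import *
c=load('top'); g=lambda a:np.array([270,190])+(np.array(a)+.5)/7-.5
for a,s,g0 in(([[60,103],[53,143],[255,136],[237,256],[188,250]],-1,[.53,.07,-1.6]),([[650,115],[684,130],[557,285],[660,343],[683,300]],1,[.52,-.09,2.5])):
    x,r=fit(c,g(a),s,g0); print(x.round(4),np.degrees(x[2]).round(1)); print(r.tolist())
E
```

```text
[ 0.546   0.0778 -1.7357] -99.4
[[-0.6, 0.3], [0.1, 0.4], [-0.5, -1.0], [0.1, -0.0], [0.9, 0.4]]
[ 0.5219 -0.0873  2.628 ] 150.6
[[1.5, -0.0], [0.0, -0.2], [-0.2, 1.2], [-0.9, -0.3], [-0.4, -0.7]]
```

```bash
ls; python3 -m inch --help | head -5
```

```text
h.py
picsinvalid input: not JSON, or not a number
```

```bash
cat >> h.py <<'E'
def go(x,y,z,jaw):
    s=telemetry.read_state(); M=R.from_rotvec(s['orientation']).as_matrix(); p=np.array(s['tool_pos'])
    j=np.degrees(np.arctan2(M[1,2],M[0,2])); d=(jaw-j+90)%180-90
    a=np.radians(jaw if abs(((jaw-j+180)%360)-180)<=90 else jaw+180)
    T=np.c_[[0,0,-1],[-np.sin(a),np.cos(a),0],[np.cos(a),np.sin(a),0]]
    T[:,1]=np.cross(T[:,2],T[:,0])
    print('t',round(s['t'],2),'pos',p.round(4),'jaw',j.round(1),'shift',(M.T@(np.array([x,y,z])-p)).round(4),'turn',R.from_matrix(M.T@T).as_rotvec().round(3),'F',np.round(s['force'],1),'open',round(s['opening'],4),'q6',round(s['q'][5],2))
E
python3 -c "
from h import *
go(.546,.0778,.15,-9.4)"
```

```text
t 0.1 pos [0.1969 0.5663 0.2347] jaw 70.8 shift [ 0.0852 -0.4902 -0.3465] turn [ 1.4e+00 -1.0e-03  1.0e-03] F [-0.3 -0.1 -0.3] open 0.0934 q6 -0.09
```

```bash
python3 -m inch '[[[0.006,-0.035,-0.025,0,0,0,0.6],[0.006,-0.035,-0.025,0,0,0,0.6],[0.006,-0.035,-0.025,0,0,0,0.6],[0.006,-0.035,-0.025,0,0,0,0.6],[0.006,-0.035,-0.025,0,0,0,0.6],[0.006,-0.035,-0.025,0,0,0,0.6],[0.006,-0.035,-0.025,0,0,0,0.6],[0.006,-0.035,-0.025,0,0,0,0.6],[0.006,-0.035,-0.025,0,0,0,0.6],[0.006,-0.035,-0.025,0,0,0,0.6],[0.006,-0.035,-0.025,0,0,0,0.6],[0.006,-0.035,-0.025,0,0,0,0.6],[0.006,-0.035,-0.025,0,0,0,0.6],[0.006,-0.035,-0.025,0,0,0,0.6]]]' 20
python3 -m inch '[[[0,0,0,0.14,0,0,0.6],[0,0,0,0.14,0,0,0.6],[0,0,0,0.14,0,0,0.6],[0,0,0,0.14,0,0,0.6],[0,0,0,0.14,0,0,0.6],[0,0,0,0.14,0,0,0.6],[0,0,0,0.14,0,0,0.6],[0,0,0,0.14,0,0,0.6],[0,0,0,0.14,0,0,0.6],[0,0,0,0.14,0,0,0.6]]]'
python3 -c "
from h import *
go(.546,.0778,.15,-9.4)"
```

```text
t: 1.5
tool_pos: [0.5516, 0.0589, 0.1425]
orientation: [-0.966, 1.353, 0.968]
force: [0.7, 0.6, 0.0]
opening: 0.0553
t: 2.5
tool_pos: [0.5499, 0.0512, 0.1349]
orientation: [0.165, 1.582, -0.175]
force: [-0.6, -0.0, 0.1]
opening: 0.0559
t 2.5 pos [0.5499 0.0512 0.1349] jaw -12.4 shift [-0.0151  0.025  -0.0098] turn [-0.052 -0.017  0.008] F [-0.6 -0.   0.1] open 0.0559 q6 0.22
```

```bash
python3 -m inch '[[[-0.015,0.025,-0.010,-0.052,-0.017,0.008,0.6],[0,0,0,0,0,0,0.6]]]'
python3 - <<'E'
from h import *
go(.546,.0778,.15,-9.4)
c=grab('wrist'); cv2.imwrite('pics/w1.png',c['frame'])
m=np.c_[model(-1),[.005]*5]; m[:,:2]=m[:,:2]@R.from_euler('z',-1.7357).as_matrix()[:2,:2].T+[.546,.0778]
print(w2px(c,m).round(0).tolist())
E
```

```text
t: 2.7
tool_pos: [0.5449, 0.0779, 0.1488]
orientation: [0.133, 1.569, -0.133]
force: [0.9, 0.2, 0.1]
opening: 0.0556
t 2.7 pos [0.5449 0.0779 0.1488] jaw -9.7 shift [-0.0012  0.      0.0011] turn [-0.005 -0.002  0.   ] F [0.9 0.2 0.1] open 0.0556 q6 0.22
[[327.0, 156.0], [311.0, 156.0], [327.0, 234.0], [281.0, 235.0], [280.0, 216.0]]
```

View pics/w1.png

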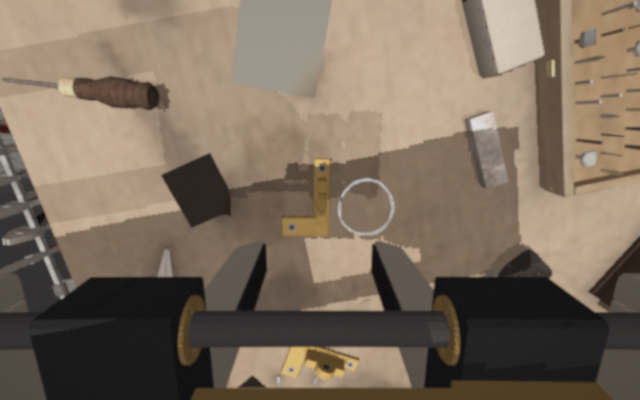

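The wrist picture shows the bracket's corners at (330,158), (313,157), (328,237), (281,237) and (282,217). That is within about 2 px (2 mm) of the prediction, so I'll descend.

```bash
python3 -m inch '[[[0.03,0,0.001,-0.005,-0.002,0,0.6],[0.03,0,0,0,0,0,0.6],[0.02,0,0,0,0,0,0.6],[0.014,0,0,0,0,0,0.6],[0,0,0,0,0,0,0.6]]]'
python3 -c "
from h import *
go(.546,.0778,.026,-9.4)"
```

```text
t: 3.25
tool_pos: [0.5446, 0.0738, 0.0487]
orientation: [0.128, 1.57, -0.134]
force: [-0.8, 0.2, -0.3]
opening: 0.0559
t 3.25 pos [0.5446 0.0738 0.0487] jaw -9.5 shift [0.0227 0.0043 0.0008] turn [-0.002 -0.003  0.004] F [-0.8  0.2 -0.3] open 0.0559 q6 0.21
```

```bash
python3 -m inch '[[[0.011,0.004,0.001,-0.002,-0.003,0.004,0.6],[0.006,0,0,0,0,0,0.6],[0.004,0,0,0,0,0,0.6],[0,0,0,0,0,0,0.6]]]'
python3 -c "
from h import *
go(.546,.0778,.026,-9.4)"
```

```text
t: 3.65
tool_pos: [0.5478, 0.0774, 0.0278]
orientation: [0.13, 1.565, -0.129]
force: [-0.6, -0.1, 0.5]
opening: 0.0559
t 3.65 pos [0.5478 0.0774 0.0278] jaw -9.4 shift [ 0.0018  0.0001 -0.0019] turn [-0.001  0.002 -0.   ] F [-0.6 -0.1  0.5] open 0.0559 q6 0.21
```

```bash
python3 -m inch '[[[0.001,0,-0.002,0,0.002,0,0.3],[0,0,0,0,0,0,0.3],[0,0,0,0,0,0,0],[0,0,0,0,0,0,0],[0,0,0,0,0,0,0],[0,0,0,0,0,0,0]]]' 25
python3 -c "
from h import *
go(.546,.0778,.026,-9.4)"
```

```text
t: 4.25
tool_pos: [0.5475, 0.078, 0.0291]
orientation: [0.13, 1.563, -0.128]
force: [0.6, 0.6, 0.2]
opening: 0.0121
t 4.25 pos [0.5475 0.078  0.0291] jaw -9.4 shift [ 0.0031 -0.0004 -0.0014] turn [-0.001  0.004 -0.001] F [0.6 0.6 0.2] open 0.0121 q6 0.21
```

```bash
python3 -m inch '[[[0,0,0,0,0,0,0],[0,0,0,0,0,0,0]]]'; python3 -m inch '[[[0,0,0,0,0,0,0]]]'
```

```text
t: 4.45
tool_pos: [0.5475, 0.0779, 0.0291]
orientation: [0.13, 1.563, -0.128]
force: [0.5, 0.2, 0.5]
opening: 0.0076
t: 4.55
tool_pos: [0.5475, 0.0779, 0.0291]
orientation: [0.13, 1.563, -0.128]
force: [1.2, -0.1, 0.1]
opening: 0.0078
```

```bash
python3 -m inch '[[[-0.01,0,0,0,0,0,0],[-0.02,0,0,0,0,0,0],[-0.025,0,0,0,0,0,0],[-0.025,0,0,0,0,0,0],[0,0,0,0,0,0,0]]]'
python3 -c "
from h import *
go(.5275,.3565,.11,-9.4)"
```

```text
t: 5.05
tool_pos: [0.5459, 0.0778, 0.1128]
orientation: [0.13, 1.566, -0.129]
force: [0.3, 0.3, 0.6]
opening: 0.0081
t 5.05 pos [0.5459 0.0778 0.1128] jaw -9.4 shift [ 0.0029  0.2719 -0.0639] turn [-0.001  0.001 -0.001] F [0.3 0.3 0.6] open 0.0081 q6 0.21
```

```bash
python3 -m inch '[[[0,0.015,-0.004,0,0,0,0],[0,0.03,-0.007,0,0,0,0],[0,0.03,-0.007,0,0,0,0],[0,0.03,-0.007,0,0,0,0],[0,0.03,-0.007,0,0,0,0],[0,0.03,-0.007,0,0,0,0],[0,0.03,-0.007,0,0,0,0],[0,0.03,-0.007,0,0,0,0],[0,0.03,-0.007,0,0,0,0],[0,0.015,-0.004,0,0,0,0],[0,0,0,0,0,0,0]]]'
python3 - <<'E'
from h import *
go(.5275,.3565,.11,-9.4)
c=grab('wrist'); d=grab('top')
a=cv2.resize(c['frame'],(480,300)); b=cv2.resize(d['frame'][160:280,110:302],(480,300),interpolation=cv2.INTER_CUBIC)
cv2.imwrite('pics/c1.png',np.vstack([a,b]))
E
```

```text
t: 6.15
tool_pos: [0.5165, 0.3707, 0.1001]
orientation: [0.127, 1.58, -0.134]
force: [1.3, -0.8, -0.3]
opening: 0.0075
t 6.15 pos [0.5165 0.3707 0.1001] jaw -9.5 shift [-0.01   -0.0123  0.0131] turn [-0.002 -0.012  0.006] F [ 1.3 -0.8 -0.3] open 0.0075 q6 0.7
```

View pics/c1.png

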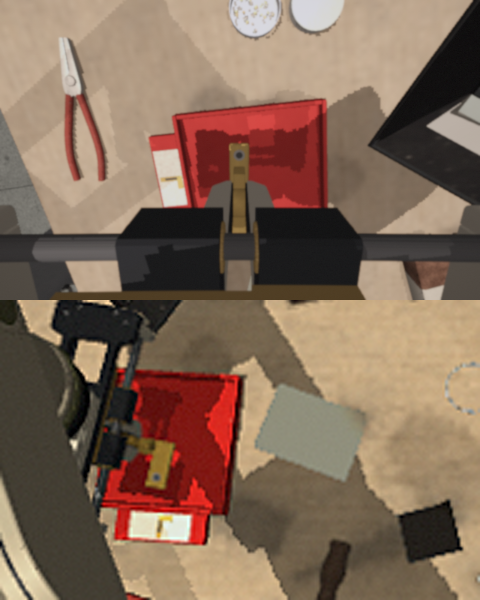

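The bracket is held above the red tray (wrist half (238,160), top half (160,460)), level and with its foot the expected way. I'll centre it, then descend in stages.

```bash
python3 -m inch '[[[0,-0.012,0.013,-0.002,-0.012,0.006,0],[0,0,0,0,0,0,0],[0.015,0,0,0,0,0,0],[0.015,0,0,0,0,0,0],[0.008,0,0,0,0,0,0],[0,0,0,0,0,0,0]]]'
python3 -c "
from h import *
go(.5275,.3565,.038,-9.4)"
```

```text
t: 6.85
tool_pos: [0.53, 0.3469, 0.0579]
orientation: [0.133, 1.567, -0.137]
force: [0.1, 0.3, -1.4]
opening: 0.0081
t 6.85 pos [0.53   0.3469 0.0579] jaw -9.9 shift [ 0.0199  0.0091 -0.0042] turn [-0.008  0.     0.002] F [ 0.1  0.3 -1.4] open 0.0081 q6 0.67
```

```bash
python3 -m inch '[[[0.006,0.008,-0.003,-0.008,0,0.002,0],[0.005,0,0,0,0,0,0],[0.003,0,0,0,0,0,0],[0,0,0,0,0,0,0]]]'
python3 -c "
from h import *
go(.5275,.3565,.038,-9.4)"
```

```text
t: 7.25
tool_pos: [0.5277, 0.3566, 0.0421]
orientation: [0.127, 1.568, -0.128]
force: [0.0, -0.4, -1.5]
opening: 0.0077
t 7.25 pos [0.5277 0.3566 0.0421] jaw -9.3 shift [ 0.0041 -0.0001 -0.0002] turn [ 0.002 -0.001  0.001] F [ 0.  -0.4 -1.5] open 0.0077 q6 0.68
```

```bash
for i in 1; do python3 -m inch '[[[0.002,0,0,0,0,0,0],[0,0,0,0,0,0,0]]]'; python3 -m inch '[[[0.0015,0,0,0,0,0,0],[0,0,0,0,0,0,0]]]'; python3 -m inch '[[[0.001,0,0,0,0,0,0],[0,0,0,0,0,0,0]]]'; done
```

```text
t: 7.45
tool_pos: [0.5279, 0.357, 0.0404]
orientation: [0.127, 1.567, -0.127]
force: [0.0, -0.3, -0.3]
opening: 0.0078
t: 7.65
tool_pos: [0.5283, 0.3571, 0.0393]
orientation: [0.127, 1.566, -0.127]
force: [0.1, 0.2, -1.5]
opening: 0.0079
t: 7.85
tool_pos: [0.5285, 0.3572, 0.0386]
orientation: [0.128, 1.566, -0.127]
force: [-0.4, -0.9, -0.5]
opening: 0.0079
```

```bash
python3 -m inch '[[[0.001,0,0,0,0,0,0],[0,0,0,0,0,0,0]]]'; python3 -m inch '[[[0.001,0,0,0,0,0,0],[0,0,0,0,0,0,0]]]'; python3 -m inch '[[[0.001,0,0,0,0,0,0],[0,0,0,0,0,0,0]]]'
```

```text
t: 8.05
tool_pos: [0.529, 0.3573, 0.0383]
orientation: [0.128, 1.565, -0.127]
force: [-0.3, -0.0, -0.7]
opening: 0.0075
t: 8.25
tool_pos: [0.5292, 0.3574, 0.0383]
orientation: [0.129, 1.565, -0.126]
force: [-0.3, -0.3, -0.9]
opening: 0.008
t: 8.45
tool_pos: [0.5295, 0.3576, 0.0382]
orientation: [0.129, 1.564, -0.126]
force: [-0.0, 0.6, -0.9]
opening: 0.0078
```

```bash
python3 -m inch '[[[0.003,0,0,0,0,0,0],[0,0,0,0,0,0,0]]]'; python3 -m inch '[[[0.003,0,0,0,0,0,0]]]'
```

```text
t: 8.65
tool_pos: [0.5301, 0.358, 0.0387]
orientation: [0.129, 1.563, -0.125]
force: [0.2, 0.4, -0.7]
opening: 0.0078
t: 8.75
tool_pos: [0.5307, 0.3584, 0.0378]
orientation: [0.13, 1.562, -0.125]
force: [-12.7, -8.9, 32.6]
opening: 0.0079
```

Contact, at the expected height of 38 mm. Release gently.

```bash
python3 -m inch '[[[-0.0005,0,0,0,0,0,0],[0,0,0,0,0,0,0]]]'; python3 -m inch '[[[0,0,0,0,0,0,0.4],[0,0,0,0,0,0,0.4],[0,0,0,0,0,0,0.4],[0,0,0,0,0,0,0.4],[0,0,0,0,0,0,0.4]]]'
python3 -m inch '[[[-0.015,0,0,0,0,0,0.4],[-0.03,0,0,0,0,0,0.4],[-0.03,0,0,0,0,0,0.4],[-0.03,0,0,0,0,0,0.4],[0,0,0,0,0,0,0.4]]]'
python3 -c "
from h import *
go(.5219,-.0873,.15,60.6)"
```

```text
t: 8.95
tool_pos: [0.531, 0.3586, 0.0385]
orientation: [0.13, 1.561, -0.124]
force: [-0.4, 0.5, -1.1]
opening: 0.008
t: 9.45
tool_pos: [0.5302, 0.358, 0.0362]
orientation: [0.129, 1.563, -0.125]
force: [0.2, 1.1, 0.1]
opening: 0.0366
t: 9.95
tool_pos: [0.5292, 0.3575, 0.1479]
orientation: [0.128, 1.564, -0.126]
force: [0.3, 0.3, 0.5]
opening: 0.0374
t 9.95 pos [0.5292 0.3575 0.1479] jaw -9.3 shift [-0.0027 -0.4401  0.0647] turn [-1.22   0.003  0.   ] F [0.3 0.3 0.5] open 0.0374 q6 0.68
```

```bash
python3 -m inch '[[[0,-0.03,0.0045,0,0,0,0.6],[0,-0.03,0.0045,0,0,0,0.6],[0,-0.03,0.0045,0,0,0,0.6],[0,-0.03,0.0045,0,0,0,0.6],[0,-0.03,0.0045,0,0,0,0.6],[0,-0.03,0.0045,0,0,0,0.6],[0,-0.03,0.0045,0,0,0,0.6],[0,-0.03,0.0045,0,0,0,0.6],[0,-0.03,0.0045,0,0,0,0.6],[0,-0.03,0.0045,0,0,0,0.6],[0,-0.03,0.0045,0,0,0,0.6],[0,-0.03,0.0045,0,0,0,0.6],[0,-0.03,0.0045,0,0,0,0.6],[0,-0.03,0.0045,0,0,0,0.6]]]'
python3 -m inch '[[[0,0,0,-0.135,0,0,0.6],[0,0,0,-0.135,0,0,0.6],[0,0,0,-0.135,0,0,0.6],[0,0,0,-0.135,0,0,0.6],[0,0,0,-0.135,0,0,0.6],[0,0,0,-0.135,0,0,0.6],[0,0,0,-0.135,0,0,0.6],[0,0,0,-0.135,0,0,0.6],[0,0,0,-0.135,0,0,0.6],[0,0,0,0,0,0,0.6]]]'
python3 -c "
from h import *
go(.5219,-.0873,.15,60.6)"
```

```text
t: 11.35
tool_pos: [0.524, -0.0784, 0.1544]
orientation: [0.126, 1.555, -0.117]
force: [-0.3, 0.3, -0.1]
opening: 0.0558
t: 12.35
tool_pos: [0.5226, -0.0839, 0.1575]
orientation: [-0.859, 1.381, 0.851]
force: [0.0, 0.0, 0.2]
opening: 0.0559
t 12.35 pos [ 0.5226 -0.0839  0.1575] jaw 63.1 shift [ 0.0075 -0.0009 -0.0034] turn [0.044 0.01  0.012] F [0.  0.  0.2] open 0.0559 q6 -1.36
```

```bash
python3 -m inch '[[[0.0075,-0.001,-0.0035,0.044,0.010,0.012,0.6],[0,0,0,0,0,0,0.6]]]'
python3 - <<'E'
from h import *
go(.5219,-.0873,.15,60.6)
c=grab('wrist'); d=grab('top')
a=c['frame']; b=cv2.resize(d['frame'][170:270,130:290],(640,400),interpolation=cv2.INTER_CUBIC)
cv2.imwrite('pics/c2.png',np.vstack([a,b])[:, :][:600] if 0 else np.vstack([a[:300],b[:300]]))
m=np.c_[model(1),[.005]*5]; m[:,:2]=m[:,:2]@R.from_euler('z',2.628).as_matrix()[:2,:2].T+[.5219,-.0873]
print(w2px(c,m).round(0).tolist())
E
```

```text
t: 12.55
tool_pos: [0.522, -0.0874, 0.1505]
orientation: [-0.817, 1.412, 0.817]
force: [-0.3, -0.3, 0.1]
opening: 0.0555
t 12.55 pos [ 0.522  -0.0874  0.1505] jaw 60.1 shift [0.0005 0.0001 0.0001] turn [-0.009 -0.    -0.   ] F [-0.3 -0.3  0.1] open 0.0555 q6 -1.31
[[327.0, 233.0], [312.0, 234.0], [327.0, 155.0], [277.0, 156.0], [278.0, 176.0]]
```

View pics/c2.png

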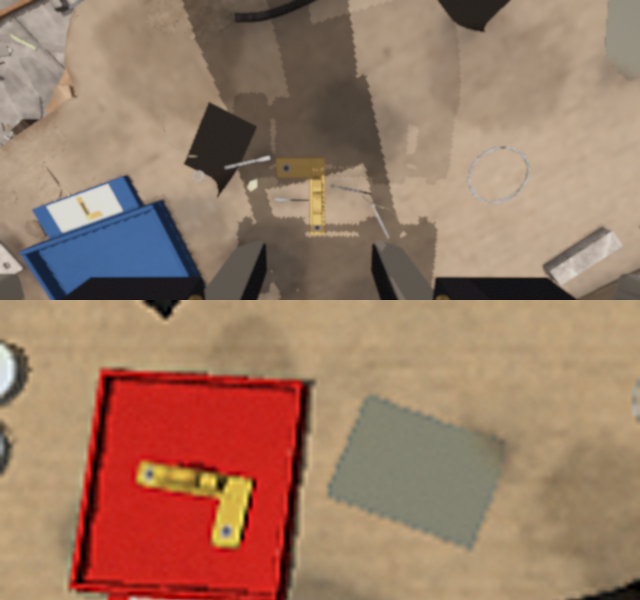

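The lower half shows the first bracket flat in the red tray, rib up, at about (190,490) and well inside the walls. The upper half shows the second bracket's corners at (324,157), (277,157) and (325,234), within about 2 mm of prediction. Descending.

```bash
python3 -m inch '[[[0.03,0,0,-0.009,0,0,0.6],[0.03,0,0,0,0,0,0.6],[0.018,0,0,0,0,0,0.6],[0.012,0,0,0,0,0,0.6],[0,0,0,0,0,0,0.6]]]'
python3 -c "
from h import *
go(.5219,-.0873,.027,60.6)"
```

```text
t: 13.15
tool_pos: [0.5256, -0.0875, 0.0625]
orientation: [-0.828, 1.401, 0.818]
force: [0.7, 0.1, 0.2]
opening: 0.0558
t 13.15 pos [ 0.5256 -0.0875  0.0625] jaw 60.6 shift [ 0.0354  0.0036 -0.0018] turn [0.    0.004 0.009] F [0.7 0.1 0.2] open 0.0558 q6 -1.32
```

```bash
python3 -m inch '[[[0.012,0.003,-0.002,0,0.004,0.009,0.6],[0.012,0,0,0,0,0,0.6],[0.006,0,0,0,0,0,0.6],[0.003,0,0,0,0,0,0.6],[0,0,0,0,0,0,0.6]]]'
python3 -c "
from h import *
go(.5219,-.0873,.027,60.6)"
```

```text
t: 13.65
tool_pos: [0.5239, -0.0882, 0.0296]
orientation: [-0.825, 1.407, 0.821]
force: [-0.1, 0.9, 0.1]
opening: 0.056
t 13.65 pos [ 0.5239 -0.0882  0.0296] jaw 60.6 shift [ 0.0026  0.0022 -0.0001] turn [-0.     0.     0.003] F [-0.1  0.9  0.1] open 0.056 q6 -1.32
```

```bash
python3 -m inch '[[[0.003,0.002,0,0,0,0.003,0.3],[0,0,0,0,0,0,0.3],[0,0,0,0,0,0,0],[0,0,0,0,0,0,0],[0,0,0,0,0,0,0],[0,0,0,0,0,0,0],[0,0,0,0,0,0,0],[0,0,0,0,0,0,0],[0,0,0,0,0,0,0],[0,0,0,0,0,0,0]]]' 25
python3 -m inch '[[[-0.01,0,0,0,0,0,0],[-0.02,0,0,0,0,0,0],[-0.025,0,0,0,0,0,0],[-0.025,0,0,0,0,0,0],[0,0,0,0,0,0,0]]]'
python3 -c "
from h import *
go(.509,-.2828,.11,60.6)"
```

```text
t: 14.65
tool_pos: [0.5233, -0.0875, 0.028]
orientation: [-0.824, 1.407, 0.822]
force: [0.4, 0.2, -0.0]
opening: 0.0076
t: 15.15
tool_pos: [0.5221, -0.0872, 0.1121]
orientation: [-0.823, 1.409, 0.823]
force: [0.8, 0.4, -0.2]
opening: 0.0076
t 15.15 pos [ 0.5221 -0.0872  0.1121] jaw 60.6 shift [ 0.002  -0.0846 -0.1768] turn [-0.     0.001  0.   ] F [ 0.8  0.4 -0.2] open 0.0076 q6 -1.32
```

```bash
python3 -m inch '[[[0,-0.007,-0.014,0,0,0,0],[0,-0.012,-0.025,0,0,0,0],[0,-0.012,-0.025,0,0,0,0],[0,-0.012,-0.025,0,0,0,0],[0,-0.012,-0.025,0,0,0,0],[0,-0.012,-0.025,0,0,0,0],[0,-0.012,-0.025,0,0,0,0],[0,-0.004,-0.009,0,0,0,0],[0,0,0,0,0,0,0]]]'
python3 -c "
from h import *
go(.509,-.2828,.11,60.6)"
```

```text
t: 16.05
tool_pos: [0.503, -0.29, 0.1032]
orientation: [-0.819, 1.414, 0.831]
force: [-0.9, -0.4, -1.4]
opening: 0.008
t 16.05 pos [ 0.503  -0.29    0.1032] jaw 60.7 shift [-0.0068 -0.0016  0.0092] turn [ 0.001 -0.001 -0.009] F [-0.9 -0.4 -1.4] open 0.008 q6 -1.67
```

```bash
python3 -m inch '[[[0,-0.0015,0.009,0.001,-0.001,-0.009,0],[0,0,0,0,0,0,0],[0.015,0,0,0,0,0,0],[0.015,0,0,0,0,0,0],[0.008,0,0,0,0,0,0],[0,0,0,0,0,0,0]]]'
python3 - <<'E'
from h import *
go(.509,-.2828,.037,60.6)
c=grab('wrist'); cv2.imwrite('pics/w3.png',c['frame'])
E
```

```text
t: 16.65
tool_pos: [0.5085, -0.2772, 0.0594]
orientation: [-0.823, 1.408, 0.83]
force: [0.9, 0.4, -0.8]
opening: 0.0077
t 16.65 pos [ 0.5085 -0.2772  0.0594] jaw 60.8 shift [ 0.0224 -0.0032 -0.0047] turn [ 0.004  0.002 -0.003] F [ 0.9  0.4 -0.8] open 0.0077 q6 -1.65
```

View pics/w3.png

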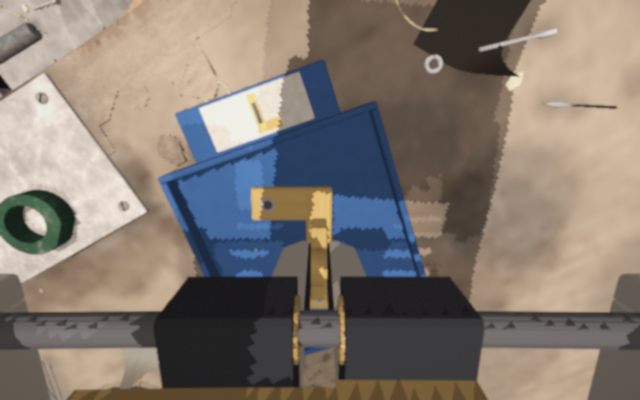

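The bracket is held over the blue tray, with its foot at (265,205) inside the walls. The card at (262,112) matches it. Lowering.

```bash
python3 -m inch '[[[0.007,-0.003,-0.004,0.004,0.002,-0.003,0],[0.006,0,0,0,0,0,0],[0.003,0,0,0,0,0,0],[0,0,0,0,0,0,0]]]'
python3 -m inch '[[[0.002,0,0,0,0,0,0],[0,0,0,0,0,0,0]]]'
python3 -c "
from h import *
go(.509,-.2828,.037,60.6)"
```

```text
t: 17.1
tool_pos: [0.5099, -0.2833, 0.0433]
orientation: [-0.824, 1.409, 0.822]
force: [0.7, 0.2, -0.5]
opening: 0.0083
t: 17.3
tool_pos: [0.5101, -0.2836, 0.0414]
orientation: [-0.824, 1.409, 0.821]
force: [-0.6, 0.5, -1.1]
opening: 0.0078
t 17.3 pos [ 0.5101 -0.2836  0.0414] jaw 60.5 shift [0.0044 0.0013 0.0001] turn [-0.001 -0.     0.002] F [-0.6  0.5 -1.1] open 0.0078 q6 -1.65
```

```bash
python3 -m inch '[[[0.003,0.001,0,-0.001,0,0.002,0],[0,0,0,0,0,0,0]]]'
python3 -m inch '[[[0.002,0,0,0,0,0,0],[0,0,0,0,0,0,0]]]'
python3 -m inch '[[[0.002,0,0,0,0,0,0]]]'
```

```text
t: 17.5
tool_pos: [0.5094, -0.2832, 0.0387]
orientation: [-0.824, 1.409, 0.823]
force: [0.4, -1.2, -0.2]
opening: 0.0078
t: 17.7
tool_pos: [0.5099, -0.2835, 0.0372]
orientation: [-0.825, 1.409, 0.822]
force: [0.4, 0.2, -0.6]
opening: 0.0077
t: 17.8
tool_pos: [0.5102, -0.2837, 0.0369]
orientation: [-0.825, 1.409, 0.822]
force: [-12.0, 8.1, 30.4]
opening: 0.0077
```

```bash
python3 -m inch '[[[-0.0003,0,0,0,0,0,0],[0,0,0,0,0,0,0]]]'; python3 -m inch '[[[0,0,0,0,0,0,0.4],[0,0,0,0,0,0,0.4],[0,0,0,0,0,0,0.4],[0,0,0,0,0,0,0.4],[0,0,0,0,0,0,0.4]]]'
python3 -m inch '[[[-0.015,0,0,0,0,0,0.4],[-0.03,0,0,0,0,0,0.4],[-0.03,0,0,0,0,0,0.4],[-0.03,0,0,0,0,0,0.4],[0,0,0,0,0,0,0.4]]]'
python3 -m inch '[[[0,0.03,0.03,0,0,0,0.4],[0,0.03,0.03,0,0,0,0.4],[0,0.03,0.03,0,0,0,0.4],[0,0.03,0.03,0,0,0,0.4],[0,0.03,0.03,0,0,0,0.4],[0,0,0,0,0,0,0.4],[0,0,0,0,0,0,0.4]]]'
python3 - <<'E'
from h import *
d=grab('top');f=d['frame']
b=np.vstack([cv2.resize(f[180:270,x:x+160],(533,300),interpolation=cv2.INTER_CUBIC) for x in(110,360)])
cv2.imwrite('pics/end.png',b)
E
```

```text
t: 18.0
tool_pos: [0.5105, -0.2839, 0.038]
orientation: [-0.826, 1.408, 0.821]
force: [1.1, 0.1, -1.0]
opening: 0.0076
t: 18.5
tool_pos: [0.5102, -0.2837, 0.0372]
orientation: [-0.826, 1.409, 0.822]
force: [1.5, -0.8, 0.6]
opening: 0.0367
t: 19.0
tool_pos: [0.5094, -0.2831, 0.1488]
orientation: [-0.825, 1.409, 0.823]
force: [-0.5, 0.1, 1.7]
opening: 0.0369
t: 19.7
tool_pos: [0.4509, -0.0734, 0.1519]
orientation: [-0.827, 1.406, 0.817]
force: [0.8, -1.1, 0.0]
opening: 0.0372
```

View pics/end.png

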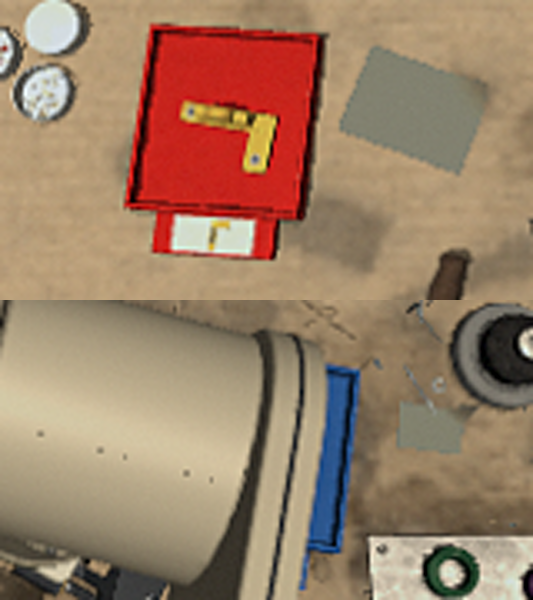

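The red tray is fine, with the bracket at about (230,130). The arm hides the blue tray, so I'll move further left and look again.

```bash
python3 -m inch '[[[0,0.015,0.03,0,0,0,0.4],[0,0.015,0.03,0,0,0,0.4],[0,0.015,0.03,0,0,0,0.4],[0,0.015,0.03,0,0,0,0.4],[0,0.015,0.03,0,0,0,0.4],[0,0.015,0.03,0,0,0,0.4],[0,0,0,0,0,0,0.4],[0,0,0,0,0,0,0.4]]]'
python3 - <<'E'
from h import *
f=grab('top')['frame']
cv2.imwrite('pics/end2.png',cv2.resize(f[180:270,360:520],(533,300),interpolation=cv2.INTER_CUBIC))
E
```

```text
t: 20.55
tool_pos: [0.4684, 0.1247, 0.1522]
orientation: [-0.818, 1.41, 0.802]
force: [0.2, 0.2, 0.4]
opening: 0.0371
```

View pics/end2.png

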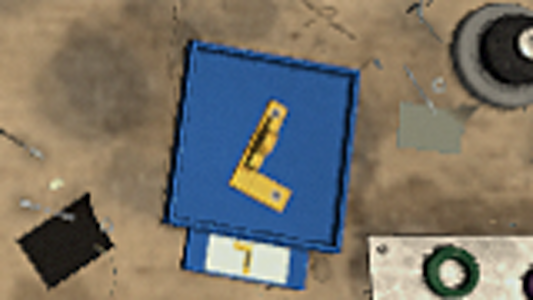

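The left-hand bracket lies rib up in the middle of the blue tray, at about (262,155). Handing in.

```bash
python3 -c "
from h import *
print(workorder.close_job())"
```

```text
the job is handed in; nothing more can be done
None
```

I put the right-hand bracket in the red tray and the left-hand one in the blue tray, and handed the job in at about 20.6 s of the 54 s allowed. The hand-in reports no verdict.

- **Identification:** I told the two apart in the top view, and the drawing on the blue tray's card, seen close up, matched the bracket I put there.
- **Set-down:** I lowered each bracket until it touched the tray floor and then opened the jaws. Contact came within about 1 mm of the expected height. It pressed for a moment with about 36 N (red) and 34 N (blue) on the wrist, under the 120 N limit.
- **Last checks:** The final pictures show both brackets flat, rib up and near the middle of their trays. The gripper was clear at z = 0.15 m with no load on the wrist.
- **Disagreements:** Nothing failed. The close-up wrist views differed from the top-view positions by 2–3 mm, which the jaws took up. The arm drifted by a few mm on long moves, and I corrected that before each grasp and set-down.

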